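Heft the finials with the spring tongs and hold up the solid one

TASK

Three cleaned brass lamp finials that look alike are drying on the pins of the little board; two are spun hollow and one is solid, which only its weight tells. Without touching a finial with the gripper itself, take the spring tongs in the gripper, close their jaws on a neck, heft one finial after another until you have the solid, clearly heavier one, and finish still holding it in the tongs, upright and motionless, its foot at least 12 cm above the table, ready to be brushed with patina. The two hollow finials must be left standing upright on pins of the board, and the things around stay where they are.

Things in the scene. Friction and masses are not known exactly. Their poses are not given: they have to be found in the camera images.
- tongs: spring tongs lying on edge, 190 mm long, 26 mm high, 0.11 kg: a dark steel bow at the heel and two arms that spring apart sideways. Origin on the centreline at the root of the arms (bow 15 mm behind it), at the underside; x points along the centreline to the jaws, z up. Squeeze the two arms together like any tongs; they spring open again when eased
- tongs_grip (a point): on the tongs' centreline between the dark wooden grip faces, 100 mm ahead of the origin, 13 mm above the underside. Faces 54 mm long, 26 mm high; over the outside 68 mm apart sprung open, parallel at about 46 mm, 35 mm with the jaws closed on a neck. The spring pushes each face out with 8 N near open, 11 N at 48 mm, 14 N at 35 mm, so squeeze with 25 to 35 N to hold a finial
- tongs_jaws (a point): on the centreline between the two vee jaws, 165 mm ahead of the origin, 13 mm above the underside: the centre of a neck that is held. The jaws are 10 mm high and 20 mm long; the gap between their tips is about 59 mm sprung open, 32 mm with the grip faces at 48 mm
- tongs_left (a joint): how far the left arm is squeezed in, rad (the right arm mirrors it): 0 sprung open, about 0.16 closed on a finial's neck, 0.18 fully shut on nothing
- drying_board: wooden drying board fixed to the table, 66 x 232 mm, top 18 mm above the table; three upright pins 5 mm thick and 9 mm high stand in a row along its y axis at y = -80, 0 and +80 mm. Origin at the centre of its underside, x across the row, away from the robot
- finial_a: brass finial 72 mm tall: foot 30 mm wide, 14 mm high; neck 14 mm thick, clear from 16 to 34 mm above the underside; ball 28 mm wide; small tip. Origin at the centre of its underside, z up. A bore in the foot, 12 mm wide, 10 mm deep, stands over a pin. Solid one about 0.19 kg, hollow ones about 0.055 kg; which is which, and on which pin, is not known
- finial_b: another, same shape and size
- finial_c: another, same shape and size
- running_pliers: pliers with blue handles lying on the table, 189 x 60 x 13 mm, a bystander
- oilstone: oilstone in its wooden case, 52 x 124 x 27 mm, a bystander
- solder_spool: spool of solder standing on its flange, 56 mm across, 40 mm high, a bystander

How it is judged (in metres and radians):
On the way:
1. the tongs are lifted off the table in the gripper (height (world z) of tongs above 0.012 m and contact force between the fingers and tongs above 1 N), for 0.2 s.
At the end, for the whole second after the job is handed in: One finial is held in the closed tongs in the gripper, foot over 115 mm above the table, upright within 20 degrees, under 30 mm/s; the other two are the hollow ones (each presses on the board with under 1.1 N), upright on pins of the board, foot on the wood within 2.5 mm (((height (world z) of finial_a above 0.115 m and angle between finial_a's own z axis and vertical below 0.35 rad and distance between finial_a and tongs_jaws below 0.04 m and contact force between finial_a and tongs above 1 N and linear speed of finial_a below 0.03 m/s and (horizontal distance between finial_b and drying_board below 0.008 m or horizontal distance between finial_b and drying_board between 0.072 and 0.088 m) and z of each of finial_b, finial_c in the frame of drying_board below 0.0205 m and angle between each of finial_b, finial_c's own z axis and vertical below 0.1 rad and contact force between each of finial_b, finial_c and drying_board below 1.1 N and (horizontal distance between finial_c and drying_board below 0.008 m or horizontal distance between finial_c and drying_board between 0.072 and 0.088 m)) or (height (world z) of finial_b above 0.115 m and angle between finial_b's own z axis and vertical below 0.35 rad and distance between finial_b and tongs_jaws below 0.04 m and contact force between finial_b and tongs above 1 N and linear speed of finial_b below 0.03 m/s and (horizontal distance between finial_a and drying_board below 0.008 m or horizontal distance between finial_a and drying_board between 0.072 and 0.088 m) and z of each of finial_a, finial_c in the frame of drying_board below 0.0205 m and angle between each of finial_a, finial_c's own z axis and vertical below 0.1 rad and contact force between each of finial_a, finial_c and drying_board below 1.1 N and (horizontal distance between finial_c and drying_board below 0.008 m or horizontal distance between finial_c and drying_board between 0.072 and 0.088 m)) or (height (world z) of finial_c above 0.115 m and angle between finial_c's own z axis and vertical below 0.35 rad and distance between finial_c and tongs_jaws below 0.04 m and contact force between finial_c and tongs above 1 N and linear speed of finial_c below 0.03 m/s and (horizontal distance between finial_a and drying_board below 0.008 m or horizontal distance between finial_a and drying_board between 0.072 and 0.088 m) and z of each of finial_a, finial_b in the frame of drying_board below 0.0205 m and angle between each of finial_a, finial_b's own z axis and vertical below 0.1 rad and contact force between each of finial_a, finial_b and drying_board below 1.1 N and (horizontal distance between finial_b and drying_board below 0.008 m or horizontal distance between finial_b and drying_board between 0.072 and 0.088 m))) and value of joint tongs_left between 0.13 and 0.178 rad and contact force between the fingers and tongs above 2 N and height (world z) of tongs above 0.06 m); the arm keeps its last pose, push and grip.
It fails at once if a finial is touched by the gripper or arm instead of the tongs (contact force between any of the arm, the fingers and finial_a above 0.3 N or contact force between any of the arm, the fingers and finial_b above 0.3 N or contact force between any of the arm, the fingers and finial_c above 0.3 N).
It fails at once if a bystander is pushed more than 3 cm out of its place (distance of any of running_pliers, oilstone, solder_spool from where it was at the start of the episode above 0.03 m).
It also fails if it takes over 70 s, if anything falls off the work surface, if the arm or the gripper's body presses on something with over 40 N, if the wrist force passes 120 N, or if a joint passes its speed limit or range.

ROBOT

A 6-joint arm with a two-finger parallel gripper is mounted at the origin on a cart in front of the work surface, level with it; the furniture and walls round the work are solid. World frame = base frame: x ahead of the robot, y to its left, z up, the work surface at z = 0. Lengths are in m, angles in degrees, forces in N, time in s.
With the tool pointing down it reaches from about 0.25 to 0.85 m from the base axis. Payload 12.5 kg.
Tool frame: the origin (TCP) lies on the mounting face of the last link; the fingertips stand 186 mm ahead of it and the grasp point (between the pads) lies 167 mm ahead of it; z points along the fingers, y is the line along which they close (so a half turn about z gives the same grasp; the last joint's range is limited). The gripper opens to 93 mm and grips with 3 to 60 N. Pads are 15 mm wide; open, the fingers measure 128 mm over their backs; the gripper's body (75 mm by 188 mm) begins 65 mm behind the grasp point.
Start: joints at [-81.394, 20.094, 94.641, -0, 65.266, -4.847], TCP at [0.128, -0.535, 0.405] pointing down, gripper open.
Joint ranges: [-157.81, 157.81], [-45, 120.19], [0.68, 151.7], [-89.99, 269.99], [4.06, 180], [-164.3, 164.3]. Speed limits (degrees/s): [127.2, 127.2, 159.86, 180, 180, 180].

INTERFACE

Orientations are given as a 3x3 rotation matrix whose columns are the frame's x, y, z axes.
In Python, from plant import * gives the robot as it stands. The module is installed in compiled form; this text tells all that it offers.
- The arm moves only by the tool send_rows, never from a script. Its argument "moves" is text: rows parted by semicolons, each of 7 numbers parted by spaces: the shift along the tool's x, y, z in m, then the turn, a rotation vector about the tool's x, y, z in rad, then the closure, from -1 (fully open) to 1 (shut). In form: dx dy dz ax ay az hand; .... A call has 1 to 8 rows; each row is the pose to reach, as a shift and turn from the pose commanded when the call began, along the tool's axes at that moment; what a row does not reach only later rows make up. A row lasts 1/12 s, in which the tool goes at most 41.7 mm and 7.16 degrees, less where a joint would pass 70% of its speed; a pose out of reach is approached as far as the arm can. A call with a gripper value outside its range is refused whole. The fingers move at their own pace and stop on an object; "squeeze" is the grip in N (left out, the last holds). Time passes only in rows, so rows that repeat a pose let the fingers close. It gives the time, the measured TCP pose, the force, the opening and the grip force at its end, in the units of the state.
- get_obs(): the state, without advancing time (a new reading comes with each control period).
- read_camera(name): name is "scene" or "top" or "wrist"; returns the picture (480x640x3 uint8, red, green, blue); there is no depth.
- camera_params(name): a dict with "K" (3x3 intrinsics, pixels), "world_to_cam" (4x4, takes a point from world to camera coordinates); the wrist camera has in their place "tool_from_camera" (4x4, takes a point from camera to tool coordinates, whose origin is the TCP and whose axes are the flange's). Camera axes: x right, y down, z forward; pixel columns grow to the right and rows downward; lengths in m; the calibration is good to about 2 mm. A picture is of the moment at which its call begins: read the wrist's pose just before it. camera_params takes no time and is no camera call.
- close_job(): hands the job in; it is judged then, once.
The state is a dict: "time_s": time; "qpos": joint angles; "qd": joint speeds; "tau": joint torques, N m; "eef_pos": TCP position; "ee_rot": TCP orientation; "wrist_force": force on the tool from outside, world axes, zero at the start; "ft_torque": the same for the moment, N m; "width": finger opening in m; "gripper_force": force on a finger pad.
Only numpy, scipy, OpenCV 4.12 (cv2) and the standard library are available. Lean on these libraries where they do the work, as an engineer would, in place of code of your own. Each camera call takes 0.05 s, during which the arm holds its last target. There are 200 camera calls.

## Working session

There is one attempt and no reset: what is moved stays moved. The work goes in short steps, Python scripts to look and compute and a tool call to move; the robot and the scene stay as the last step left them, time stands still between calls to the robot, and variables do not carry over. Pictures are saved under pics/ and viewed, at most 14 in all, crops included, and the job is handed in when it is done.

Besides the shell and the picture viewer there is one more tool, called by a JSON object that holds its "api" and its "payload", one argument or row to a line. send_rows: Moves the arm, as the interface text tells. Its arguments: {"type":"object","properties":{"moves":{"type":"string"},"squeeze":{"type":"number"}},"required":["moves"]}

```bash
mkdir -p pics; python3 - <<'E'
from plant import *
import cv2,numpy as np
for n in ["scene","top"]:
    cv2.imwrite(f"pics/{n}0.png",read_camera(n)[:,:,::-1])
    p=camera_params(n);print(n,np.round(p["K"],1).tolist(),np.round(p["world_to_cam"],3).tolist())
print(np.round(camera_params("wrist")["K"],1).tolist(),np.round(camera_params("wrist")["tool_from_camera"],4).tolist())
o=get_obs();print({k:np.round(v,3).tolist() for k,v in o.items()})
E
```

```text
scene [[616.2, 0.0, 310.8], [0.0, 616.2, 230.0], [0.0, 0.0, 1.0]] [[-0.903, -0.428, 0.017, 0.447], [-0.21, 0.409, -0.888, 0.249], [0.374, -0.806, -0.459, 1.0], [0.0, 0.0, 0.0, 1.0]]
top [[459.3, 0.0, 317.5], [0.0, 459.3, 241.9], [0.0, 0.0, 1.0]] [[0.012, -1.0, -0.013, -0.211], [-0.99, -0.01, -0.141, 0.6], [0.141, 0.014, -0.99, 1.242], [0.0, 0.0, 0.0, 1.0]]
[[347.3, 0.0, 320.1], [0.0, 347.3, 241.0], [0.0, 0.0, 1.0]] [[-0.0006, -0.9564, -0.2922, 0.0823], [1.0, -0.001, 0.0012, 0.0008], [-0.0014, -0.2922, 0.9564, 0.0199], [0.0, 0.0, 0.0, 1.0]]
{'time_s': 0.1, 'qpos': [-81.394, 20.122, 94.673, 0.002, 65.265, -4.848], 'qd': [0.082, -0.029, -0.115, -0.041, -0.051, 0.03], 'tau': [0.001, -49.803, -28.57, 0.07, 0.024, -0.0], 'eef_pos': [0.128, -0.535, 0.404], 'ee_rot': [[0.973, 0.233, -0.0], [0.233, -0.973, 0.001], [0.0, -0.001, -1.0]], 'wrist_force': [-0.184, 0.328, 0.74], 'ft_torque': [-0.036, 0.005, 0.005], 'gripper_force': 0.0, 'width': 0.093}
```

View pics/top0.png

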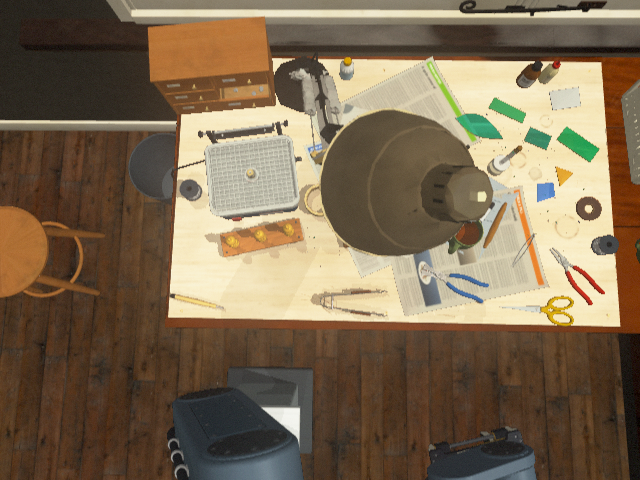

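View pics/scene0.png

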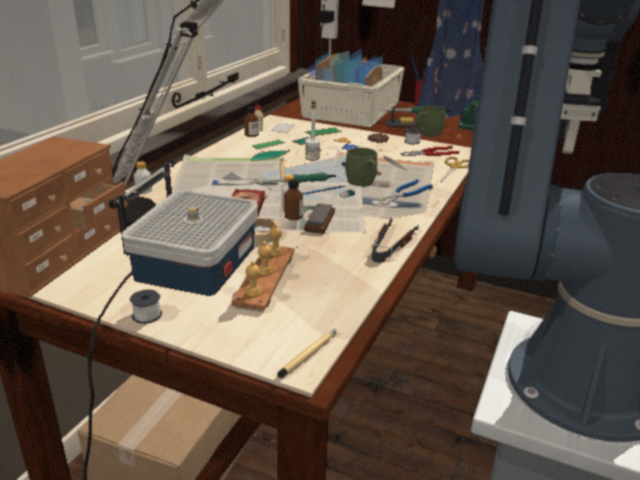

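The top view shows the board with three finials around (262,237) and the tongs around (350,302). The lamp hangs over the middle at (400,180), and the scene view confirms this layout.

```bash
python3 - <<'E'
import cv2,numpy as np
t=cv2.imread("pics/top0.png");s=cv2.imread("pics/scene0.png")
a=cv2.resize(t[210:325,210:400],None,fx=4.2,fy=4.2,interpolation=cv2.INTER_CUBIC)[:,:800]
cv2.imwrite("pics/c1.png",a)
b=cv2.resize(s[205:315,225:425],None,fx=4,fy=4,interpolation=cv2.INTER_CUBIC)
cv2.imwrite("pics/c2.png",b)
E
```

```text
(no output)
```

View pics/c1.png

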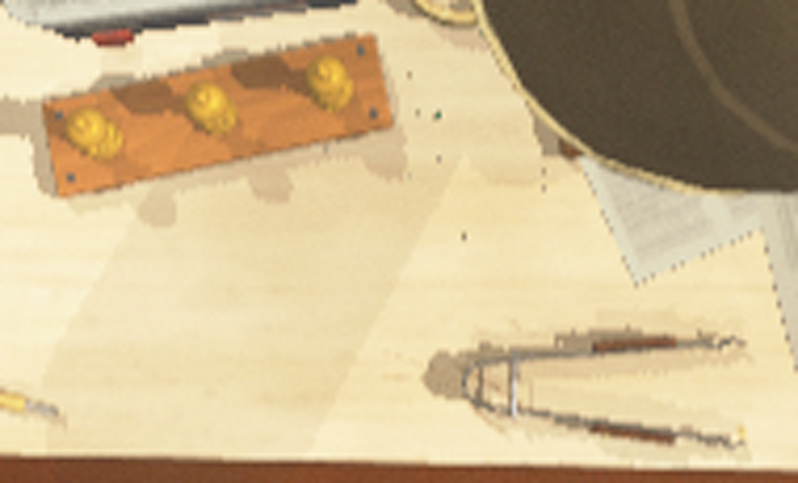

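View pics/c2.png

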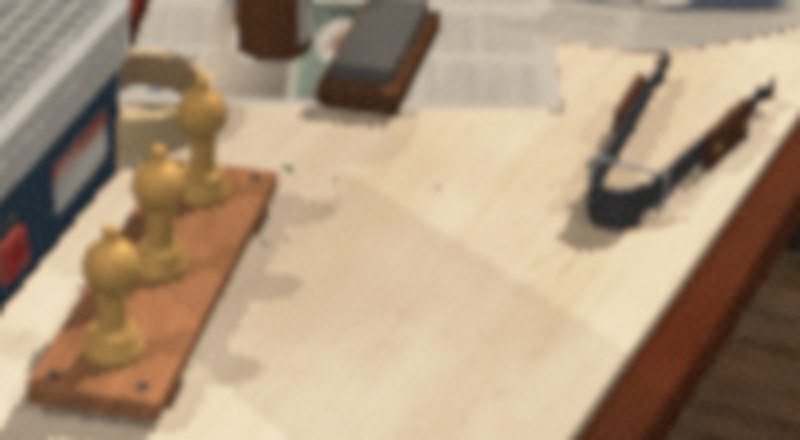

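The heel of the tongs is at c1 (468,380) and the jaw tips are at about (738,343) and (740,438), so they point towards -y. The board corners are at c1 (43,103), (375,35), (392,125) and (60,195). Next I work out coarse world positions.

```bash
cat > h.py <<'E'
from plant import *
import numpy as np, cv2
def ray(P,K,W):
    # world_to_cam W; list of (u,v,z) -> world pts on plane z
    Wi=np.linalg.inv(W);c=Wi[:3,3];out=[]
    for u,v,z in P:
        d=Wi[:3,:3]@np.linalg.inv(K)@[u,v,1];out.append(c+d*(z-c[2])/d[2])
    return np.array(out)
def wristW(o):
    T=np.eye(4);T[:3,:3]=o["ee_rot"];T[:3,3]=o["eef_pos"]
    return np.linalg.inv(T@np.array(camera_params("wrist")["tool_from_camera"]))
def cam(n): p=camera_params(n);return np.array(p["K"]),np.array(p["world_to_cam"])
E
python3 - <<'E'
from h import *
f=lambda L,s,ox,oy:[((u+.5)/s-.5+ox,(v+.5)/s-.5+oy,z) for u,v,z in L]
K,W=cam("top")
print(ray(f([(43,103,.018),(375,35,.018),(392,125,.018),(60,195,.018),(93,133,.068),(211,106,.068),(330,82,.068),(463,380,.02),(742,343,.02),(744,438,.02),(635,343,.026),(630,435,.026)],4.2,210,210),K,W).round(3))
K,W=cam("scene")
print("s",ray(f([(35,378,.018),(160,403,.018),(275,182,.018),(612,205,.013),(663,60,.018),(768,90,.018)],4,225,205),K,W).round(3))
E
```

```text
[[ 0.625  0.075  0.018]
 [ 0.674 -0.151  0.018]
 [ 0.612 -0.163  0.018]
 [ 0.562  0.061  0.018]
 [ 0.597  0.03   0.068]
 [ 0.616 -0.047  0.068]
 [ 0.633 -0.124  0.068]
 [ 0.441 -0.213  0.02 ]
 [ 0.467 -0.398  0.02 ]
 [ 0.405 -0.399  0.02 ]
 [ 0.466 -0.327  0.026]
 [ 0.406 -0.323  0.026]]
s [[ 0.624  0.071  0.018]
 [ 0.561  0.063  0.018]
 [ 0.608 -0.15   0.018]
 [ 0.439 -0.218  0.013]
 [ 0.469 -0.39   0.018]
 [ 0.4   -0.38   0.018]]
```

{"api": "send_rows", "payload": {
  "moves": "0.19 -0.07 0.04 0 0 0.95 -1;0.19 -0.07 0.04 0 0 0.95 -1;0.19 -0.07 0.04 0 0 0.95 -1;0.19 -0.07 0.04 0 0 0.95 -1;0.19 -0.07 0.04 0 0 0.95 -1;0.19 -0.07 0.04 0 0 0.95 -1;0.19 -0.07 0.04 0 0 0.95 -1;0.19 -0.07 0.04 0 0 0.95 -1"
}}

```text
time_s: 0.77
eef_pos: [0.2974, -0.4218, 0.3642]
ee_rot: [[0.753, -0.658, -0.001], [-0.658, -0.753, 0.001], [-0.001, -0.0, -1.0]]
wrist_force: [-0.5, -0.7, -0.0]
width: 0.0929
gripper_force: 0.0
```

```bash
cat >> h.py <<'E'
from scipy.spatial.transform import Rotation as Ro
def go(pos,yaw,pitch=0):
    "tool-axes shift and turn to bring TCP to pos, tool down with tool x at yaw deg"
    o=get_obs();R=np.array(o["ee_rot"]);y=np.radians(yaw)
    Rt=np.array([[np.cos(y),np.sin(y),0],[np.sin(y),-np.cos(y),0],[0,0,-1]])
    if pitch: Rt=Rt@Ro.from_euler("y",pitch,degrees=True).as_matrix()
    print("t",round(o["time_s"],2),"at",o["eef_pos"].round(4) if hasattr(o["eef_pos"],"round") else o["eef_pos"],"shift",(R.T@(np.array(pos)-o["eef_pos"])).round(4),"turn",Ro.from_matrix(R.T@Rt).as_rotvec().round(4),"F",np.round(o["wrist_force"],2),"w",round(o["width"],4),"g",round(o["gripper_force"],1),"q",np.round(o["qpos"],0))
E
python3 -c "
from h import *
go([.437,-.327,.33],-91.5)"
```

```text
t 0.77 at [ 0.2974 -0.4218  0.3642] shift [ 0.0428 -0.1632  0.0343] turn [1.000e-04 1.100e-03 8.791e-01] F [-0.49 -0.7  -0.03] w 0.0929 g 0.0 q [-60.  19. 102.   0.  59.  71.]
```

{"api": "send_rows", "payload": {
  "moves": "0.043 -0.163 0.034 0 0 0.88 -1;0.043 -0.163 0.034 0 0 0.88 -1;0.043 -0.163 0.034 0 0 0.88 -1;0.043 -0.163 0.034 0 0 0.88 -1;0.043 -0.163 0.034 0 0 0.88 -1;0.043 -0.163 0.034 0 0 0.88 -1;0.043 -0.163 0.034 0 0 0.88 -1;0.043 -0.163 0.034 0 0 0.88 -1"
}}

```text
time_s: 1.43
eef_pos: [0.436, -0.3271, 0.3302]
ee_rot: [[-0.029, -1.0, -0.001], [-1.0, 0.029, 0.001], [-0.001, 0.001, -1.0]]
wrist_force: [-0.4, -0.7, 0.4]
width: 0.0929
gripper_force: 0.0
```

```bash
python3 -c "
from h import *
go([.437,-.327,.33],-91.5)
cv2.imwrite('pics/w1.png',read_camera('wrist')[:,:,::-1])"
```

```text
t 1.43 at [ 0.436  -0.3271  0.3302] shift [-0.0001 -0.001   0.0002] turn [ 0.0008  0.0006 -0.0029] F [-0.36 -0.71  0.44] w 0.0929 g 0.0 q [-42.  25.  99.  -0.  56. 140.]
```

View pics/w1.png

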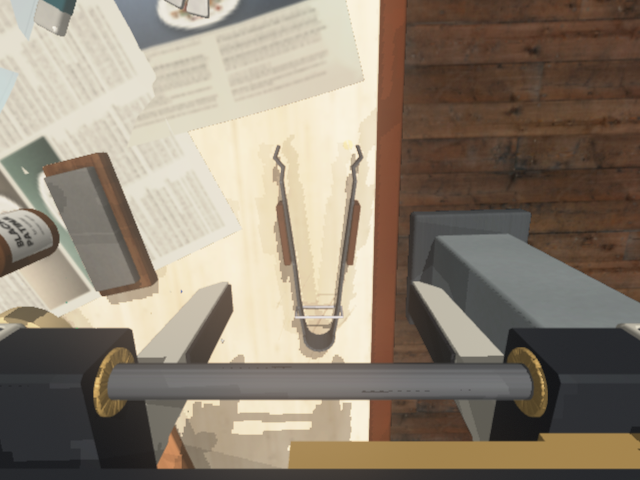

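The wrist view shows the heel bow at (318,348) and the jaw tips at (277,148) and (360,148). The outer grip faces run (277,202)-(286,265) on the left and (360,203)-(351,265) on the right.

```bash
python3 - <<'E'
from h import *
K=np.array(camera_params("wrist")["K"]);W=wristW(get_obs())
p=ray([(278,202,.026),(360,203,.026),(286,265,.026),(351,265,.026),(277,148,.018),(360,148,.018),(318,348,.026)],K,W);print(p.round(4))
g=p[:4].mean(0);j=(p[4]+p[5])/2;print("grip",g,"jaw",j,"yaw",np.degrees(np.arctan2(*(j-p[6])[[1,0]])),np.degrees(np.arctan2(*(j-g)[[1,0]])))
go([g[0],g[1],.189],np.degrees(np.arctan2(*(j-p[6])[[1,0]])))
E
```

```text
[[ 0.4705 -0.3577  0.026 ]
 [ 0.4027 -0.3548  0.026 ]
 [ 0.4672 -0.3018  0.026 ]
 [ 0.4104 -0.3001  0.026 ]
 [ 0.4695 -0.4006  0.018 ]
 [ 0.4019 -0.3986  0.018 ]
 [ 0.4419 -0.2172  0.026 ]]
grip [ 0.43769461 -0.32859759  0.026     ] jaw [ 0.4356976  -0.39957597  0.018     ] yaw -91.95292084712656 -91.61161517000626
t 1.48 at [ 0.4358 -0.3273  0.3303] shift [ 0.0014 -0.002   0.1413] turn [0.0006 0.0005 0.0043] F [-0.19 -0.43 -0.6 ] w 0.0926 g 0.0 q [-42.  25.  99.  -0.  56. 140.]
```

{"api": "send_rows", "payload": {
  "moves": "0.003 -0.002 0.03 0 0 0.004 -1;0.003 -0.002 0.06 0 0 0.004 -1;0.003 -0.002 0.09 0 0 0.004 -1;0.003 -0.002 0.12 0 0 0.004 -1;0.003 -0.002 0.135 0 0 0.004 -1;0.003 -0.002 0.141 0 0 0.004 -1;0.003 -0.002 0.141 0 0 0.004 -1;0.003 -0.002 0.141 0 0 0.004 -1",
  "squeeze": 30
}}

```text
time_s: 2.15
eef_pos: [0.4378, -0.3308, 0.1904]
ee_rot: [[-0.026, -1.0, 0.0], [-1.0, 0.026, -0.0], [0.0, -0.0, -1.0]]
wrist_force: [-0.4, -1.2, 0.1]
width: 0.0928
gripper_force: 0.0
```

{"api": "send_rows", "payload": {
  "moves": "0 0 0 0 0 0 -0.3;0 0 0 0 0 0 -0.2;0 0 0 0 0 0 -0.1;0 0 0 0 0 0 0.01;0 0 0 0 0 0 0.01;0 0 0 0 0 0 0.01;0 0 0 0 0 0 0.01;0 0 0 0 0 0 0.01"
}}

```text
time_s: 2.82
eef_pos: [0.4378, -0.3309, 0.1903]
ee_rot: [[-0.027, -1.0, 0.001], [-1.0, 0.027, -0.001], [0.001, -0.001, -1.0]]
wrist_force: [-1.0, -0.5, 6.9]
width: 0.0476
gripper_force: 13.0
```

{"api": "send_rows", "payload": {
  "moves": "0 0 -0.01 0 0 0 0.01;0 0 -0.03 0 0 0 0.01;0 0 -0.05 0 0 0 0.01;0 0 -0.07 0 0 0 0.01;0 0 -0.09 0 0 0 0.01;0 0 -0.1 0 0 0 0.01;0 0 -0.1 0 0 0 0.01;0 0 -0.1 0 0 0 0.01"
}}

```text
time_s: 3.48
eef_pos: [0.4375, -0.3305, 0.2896]
ee_rot: [[-0.027, -1.0, 0.0], [-1.0, 0.027, -0.0], [0.0, -0.0, -1.0]]
wrist_force: [-0.5, -0.4, -1.1]
width: 0.0465
gripper_force: 11.0
```

```bash
python3 -c "
from h import *
go([.437,-.327,.33],-91.5)
cv2.imwrite('pics/w2.png',read_camera('wrist')[:,:,::-1])"
```

```text
t 3.48 at [ 0.4375 -0.3305  0.2896] shift [-0.0034  0.0006 -0.0404] turn [-0.0002 -0.0001 -0.0009] F [-0.53 -0.44 -1.05] w 0.0465 g 11.0 q [-42.  28. 101.   0.  51. 140.]
```

View pics/w2.png

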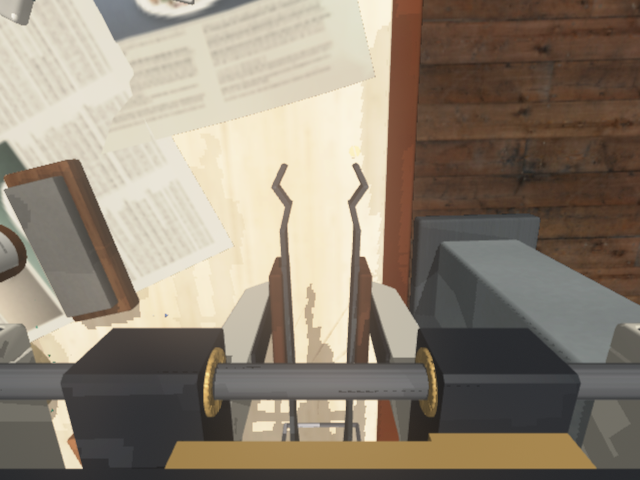

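The tongs are held about level. The vee apexes of the jaws are at (275,188) and (366,186), with the gap centred near (320,187).

```bash
python3 - <<'E'
from h import *
K=np.array(camera_params("wrist")["K"]);o=get_obs();W=wristW(o)
p=ray([(275,188,.1176),(366,186,.1176)],K,W)
print((np.array(o["ee_rot"]).T@(p.T-np.array(o["eef_pos"])[:,None])).T.round(4))
# top-camera pin estimates
c=np.array([.618,-.0445])
E
```

```text
[[ 0.0605 -0.0203  0.1712]
 [ 0.0614  0.0193  0.1713]]
```

{"api": "send_rows", "payload": {
  "moves": "-0.016 -0.005 -0.02 0 0 -0.11 0.01;-0.033 -0.01 -0.04 0 0 -0.22 0.01;-0.05 -0.014 -0.06 0 0 -0.34 0.01;-0.066 -0.019 -0.07 0 0 -0.46 0.01;-0.083 -0.024 -0.07 0 0 -0.58 0.01;-0.1 -0.028 -0.07 0 0 -0.7 0.01;-0.116 -0.033 -0.07 0 0 -0.82 0.01;-0.13 -0.037 -0.07 0 0 -0.92 0.01"
}}

```text
time_s: 4.2
eef_pos: [0.4782, -0.2006, 0.3583]
ee_rot: [[0.783, -0.622, -0.002], [-0.622, -0.783, 0.001], [-0.002, 0.0, -1.0]]
wrist_force: [1.2, 0.1, -1.4]
width: 0.0467
gripper_force: 11.0
```

```bash
python3 -c "
from h import *
go([.519,-.067,.36],12.5)"
```

```text
t 4.2 at [ 0.4782 -0.2006  0.3583] shift [-0.0512 -0.13   -0.0016] turn [-7.000e-04  2.400e-03 -8.895e-01] F [ 1.25  0.07 -1.43] w 0.0467 g 11.0 q [-28.  20. 102.   0.  58. 101.]
```

{"api": "send_rows", "payload": {
  "moves": "-0.007 -0.018 0 0 0 -0.11 0.01;-0.014 -0.036 0 0 0 -0.22 0.01;-0.021 -0.054 0 0 0 -0.34 0.01;-0.028 -0.072 0 0 0 -0.46 0.01;-0.035 -0.09 0 0 0 -0.58 0.01;-0.042 -0.108 0 0 0 -0.7 0.01;-0.05 -0.125 -0.001 0 0 -0.82 0.01;-0.051 -0.13 -0.001 0 0 -0.89 0.01"
}}

```text
time_s: 4.87
eef_pos: [0.5201, -0.0664, 0.3593]
ee_rot: [[0.976, 0.218, -0.002], [0.218, -0.976, 0.001], [-0.002, -0.001, -1.0]]
wrist_force: [0.4, 0.1, -0.3]
width: 0.0464
gripper_force: 11.0
```

```bash
python3 -c "
from h import *
go([.519,-.067,.36],12.5)
cv2.imwrite('pics/w3.png',read_camera('wrist')[:,:,::-1])"
```

```text
t 4.87 at [ 0.5201 -0.0664  0.3593] shift [-0.0012  0.0004 -0.0007] turn [-0.0015  0.0021  0.002 ] F [ 0.4   0.14 -0.26] w 0.0464 g 11.0 q [-12.  21. 101.   0.  59.  65.]
```

View pics/w3.png

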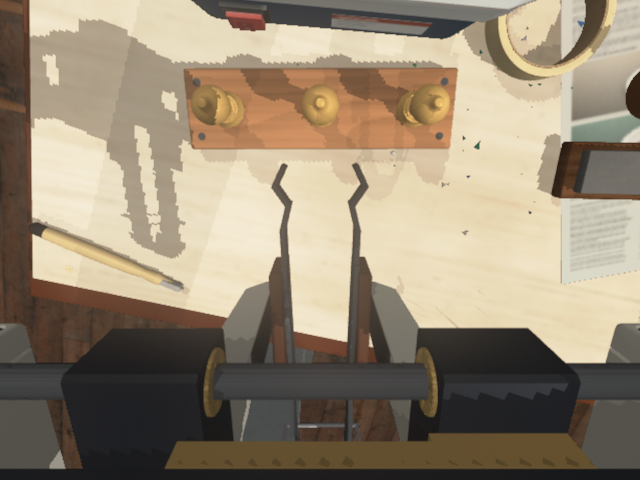

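The wrist view shows the finial tips at about (210,103), (320,102) and (433,102). The board corners are at (185,69), (457,68), (450,148) and (191,148).

```bash
python3 - <<'E'
from h import *
K=np.array(camera_params("wrist")["K"]);o=get_obs();W=wristW(o)
t=ray([(210,103,.088),(320,102,.088),(433,102,.088)],K,W)
c=ray([(185,69,.018),(457,68,.018),(450,148,.018),(191,148,.018)],K,W)
print(t.round(4),c.round(4),c.mean(0))
d=(c[0]+c[3]-c[1]-c[2]);print("yaw",np.degrees(np.arctan2(-d[0],d[1])),np.linalg.norm(d)/2)
d=t[0]-t[2];print("yaw",np.degrees(np.arctan2(-d[0],d[1])),np.linalg.norm(d))
E
```

```text
[[ 0.6038  0.0277  0.088 ]
 [ 0.6208 -0.0445  0.088 ]
 [ 0.6376 -0.1188  0.088 ]] [[ 0.6266  0.073   0.018 ]
 [ 0.6777 -0.1495  0.018 ]
 [ 0.6147 -0.1651  0.018 ]
 [ 0.5636  0.0608  0.018 ]] [ 0.62068258 -0.04517193  0.018     ]
yaw 12.838339224127004 0.22996875643592507
yaw 12.982952122789163 0.15034974298450107
```

{"api": "send_rows", "payload": {
  "moves": "-0.01 0.0015 0.03 0 0.001 -0.003 0.01;-0.01 0.0015 0.06 -0.001 0.002 -0.006 0.01;-0.01 0.0015 0.09 -0.001 0.002 -0.006 0.01;-0.01 0.0015 0.115 -0.001 0.002 -0.006 0.01;-0.01 0.0015 0.13 -0.001 0.002 -0.006 0.01;-0.01 0.0015 0.139 -0.001 0.002 -0.006 0.01;-0.01 0.0015 0.139 -0.001 0.002 -0.006 0.01;-0.01 0.0015 0.139 -0.001 0.002 -0.006 0.01"
}}

```text
time_s: 5.58
eef_pos: [0.5105, -0.0722, 0.2216]
ee_rot: [[0.977, 0.215, 0.001], [0.215, -0.977, -0.0], [0.001, 0.001, -1.0]]
wrist_force: [-0.0, -0.5, -1.4]
width: 0.0467
gripper_force: 11.0
```

```bash
python3 -c "
from h import *
go([.5594,-.059,.22],12.9)
s=read_camera('scene')[:,:,::-1]
w=read_camera('wrist')[:,:,::-1]
a=cv2.resize(s[195:325,205:335],(600,600),interpolation=cv2.INTER_CUBIC)
cv2.imwrite('pics/s4.png',np.hstack([a[:,:500],cv2.resize(w[0:400,220:420],(300,600))]))"
```

```text
t 5.58 at [ 0.5105 -0.0722  0.2216] shift [ 0.0506 -0.0023  0.0017] turn [ 0.0007 -0.0013 -0.008 ] F [-0.02 -0.53 -1.37] w 0.0467 g 11.0 q [-13.  32. 107.  -0.  41.  64.]
```

View pics/s4.png

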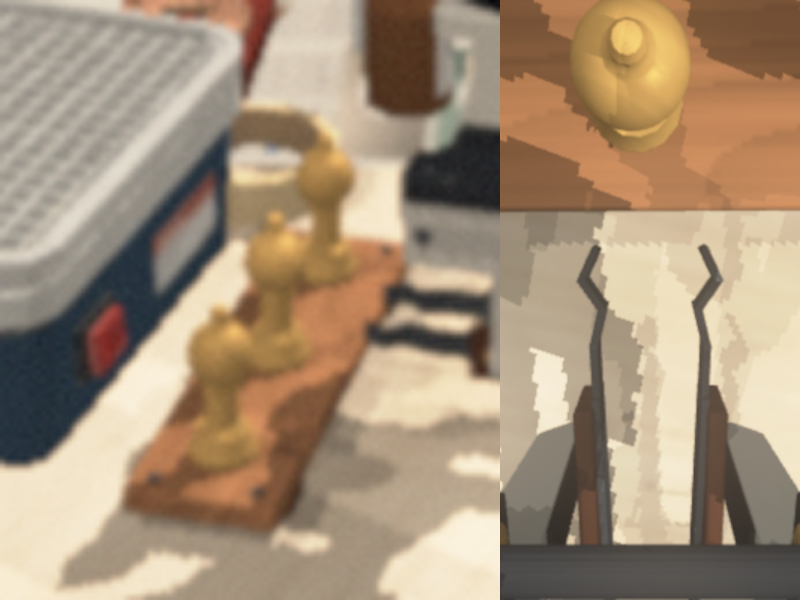

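The scene crop shows the jaw ends at (370,330) and (388,296), level at neck height. The wrist part shows the middle finial slightly to the left of the jaw axis.

```bash
python3 - <<'E'
from h import *
o=get_obs();R=np.array(o["ee_rot"]);P=np.array(o["eef_pos"])
K,W=cam("scene")
for q in [(.0725,.015,.177),(.0725,-.015,.177),(.0725,-.015,.187)]:
    c=W[:3,:3]@(R@q+P)+W[:3,3];u=K@c/c[2];print(((u[:2]-[205,195])*600/130).round(0))
Kw=np.array(camera_params("wrist")["K"]);W2=wristW(o)
p=ray([(305,26,.088)],Kw,W2)[0];print(p,R.T@(p-P))
E
```

```text
[374. 288.]
[356. 322.]
[356. 342.]
[ 0.62045041 -0.04456982  0.088     ] [ 0.11261135 -0.00345864  0.13493686]
```

```bash
python3 - <<'E'
from h import *
K,W=cam("scene")
for q in [(.6207,-.045,.09),(.6207,-.045,.076),(.6207,-.045,.052),(.6207,-.045,.043),(.6207,-.045,.034),(.6207,-.045,.018),(.5636,.0608,.018),(.6147,-.1651,.018)]:
    c=W[:3,:3]@np.array(q)+W[:3,3];u=K@c/c[2];print(q,((u[:2]-[205,195])*600/130).round(0))
E
```

```text
(0.6207, -0.045, 0.09) [273. 208.]
(0.6207, -0.045, 0.076) [274. 236.]
(0.6207, -0.045, 0.052) [275. 284.]
(0.6207, -0.045, 0.043) [275. 302.]
(0.6207, -0.045, 0.034) [275. 320.]
(0.6207, -0.045, 0.018) [276. 351.]
(0.5636, 0.0608, 0.018) [272. 505.]
(0.6147, -0.1651, 0.018) [410. 237.]
```

The scene camera reads about 7 px low for both the finial and the jaws, so the jaws are at the predicted height. I advance onto the neck.

{"api": "send_rows", "payload": {
  "moves": "0.005 -0.0035 0.0015 0 -0.001 -0.008 0.01;0.012 -0.0035 0.0015 0 -0.001 -0.008 0.01;0.02 -0.0035 0.0015 0 -0.001 -0.008 0.01;0.028 -0.0035 0.0015 0 -0.001 -0.008 0.01;0.036 -0.0035 0.0015 0 -0.001 -0.008 0.01;0.044 -0.0035 0.0015 0 -0.001 -0.008 0.01;0.0495 -0.0035 0.0015 0 -0.001 -0.008 0.01;0.0495 -0.0035 0.0015 0 -0.001 -0.008 0.01"
}}

```text
time_s: 6.35
eef_pos: [0.5591, -0.0576, 0.2203]
ee_rot: [[0.974, 0.225, 0.002], [0.225, -0.974, -0.001], [0.002, 0.001, -1.0]]
wrist_force: [-0.8, -0.4, -0.7]
width: 0.0464
gripper_force: 11.0
```

{"api": "send_rows", "payload": {
  "moves": "0 0 0 0 0 0 0.01;0 0 0 0 0 0 0.08;0 0 0 0 0 0 0.15;0 0 0 0 0 0 0.22;0 0 0 0 0 0 0.3;0 0 0 0 0 0 0.4;0 0 0 0 0 0 0.4;0 0 0 0 0 0 0.4"
}}

```text
time_s: 7.02
eef_pos: [0.558, -0.0579, 0.2204]
ee_rot: [[0.975, 0.224, 0.001], [0.224, -0.975, -0.001], [0.001, 0.001, -1.0]]
wrist_force: [-0.2, -0.0, -1.1]
width: 0.035
gripper_force: 29.9
```

```bash
python3 -c "
from h import *
go([.5594,-.059,.22],12.9)
s=read_camera('scene')[:,:,::-1]
w=read_camera('wrist')[:,:,::-1]
a=cv2.resize(s[195:325,205:335],(600,600),interpolation=cv2.INTER_CUBIC)
cv2.imwrite('pics/s5.png',np.hstack([a[:,:500],cv2.resize(w[0:400,220:420],(300,600))]))"
```

```text
t 7.02 at [ 0.558  -0.0579  0.2204] shift [0.0011 0.0014 0.0004] turn [ 0.001  -0.0009  0.001 ] F [-0.17 -0.02 -1.1 ] w 0.035 g 29.9 q [-11.  36. 100.  -0.  44.  66.]
```

View pics/s5.png

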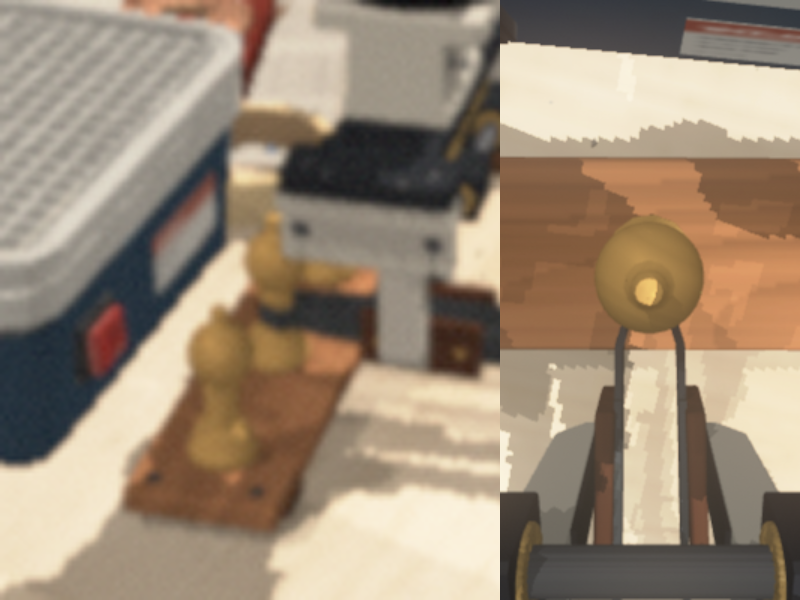

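The width is 35.0 mm at 30 N, and the jaws are around the middle neck. I lift and heft.

{"api": "send_rows", "payload": {
  "moves": "0 0 -0.005 0 0 0 0.4;0 0 -0.012 0 0 0 0.4;0 0 -0.025 0 0 0 0.4;0 0 -0.035 0 0 0 0.4;0 0 -0.04 0 0 0 0.4;0 0 -0.04 0 0 0 0.4;0 0 -0.04 0 0 0 0.4;0 0 -0.04 0 0 0 0.4"
}}

```text
time_s: 7.78
eef_pos: [0.5578, -0.0578, 0.26]
ee_rot: [[0.975, 0.224, 0.001], [0.224, -0.975, -0.001], [0.0, 0.001, -1.0]]
wrist_force: [-0.0, 0.5, -2.0]
width: 0.0354
gripper_force: 30.0
```

```bash
cat >> h.py <<'E'
def heft(n=12):
    A=[]
    for i in range(n):
        read_camera("top");o=get_obs();A.append(np.r_[o["wrist_force"],o["ft_torque"],o["width"]*1e3,o["gripper_force"]])
    print("heft",np.mean(A,0).round(3),"sd",np.std(A,0).round(2)[:3])
E
python3 -c "
from h import *
go([.5594,-.059,.22],12.9);heft()
w=read_camera('wrist')[:,:,::-1];cv2.imwrite('pics/w6.png',w)"
```

```text
t 7.78 at [ 0.5578 -0.0578  0.26  ] shift [0.0013 0.0015 0.04  ] turn [ 0.0007 -0.0004  0.001 ] F [-0.05  0.55 -1.99] w 0.0354 g 30.0 q [-11.  32. 100.  -0.  48.  66.]
heft [-5.0000e-03 -5.2000e-02 -1.6910e+00  1.0000e-03  1.4000e-02 -1.0000e-03
  3.5172e+01  2.9957e+01] sd [0.39 0.24 0.43]
```

The heft reads 1.69 N, which matches tongs plus a hollow finial (1.62 N expected, against 2.9 N for the solid one). I put it back.

{"api": "send_rows", "payload": {
  "moves": "0 0 0.012 0 0 0 0.4;0 0 0.022 0 0 0 0.4;0 0 0.03 0 0 0 0.4;0 0 0.035 0 0 0 0.4;0 0 0.04 0 0 0 0.4;0 0 0.04 0 0 0 0.4;0 0 0.04 0 0 0 0.4;0 0 0.04 0 0 0 0.4"
}}

```text
time_s: 9.1
eef_pos: [0.5581, -0.0578, 0.2205]
ee_rot: [[0.975, 0.224, 0.001], [0.224, -0.975, -0.001], [0.001, 0.001, -1.0]]
wrist_force: [-0.3, -0.4, -1.7]
width: 0.0348
gripper_force: 30.0
```

{"api": "send_rows", "payload": {
  "moves": "0 0 0 0 0 0 0.25;0 0 0 0 0 0 0.18;0 0 0 0 0 0 0.1;0 0 0 0 0 0 0.01;0 0 0 0 0 0 0.01;0 0 0 0 0 0 0.01;0 0 0 0 0 0 0.01;0 0 0 0 0 0 0.01"
}}

```text
time_s: 9.77
eef_pos: [0.558, -0.0579, 0.2203]
ee_rot: [[0.975, 0.224, 0.001], [0.224, -0.975, -0.001], [0.001, 0.001, -1.0]]
wrist_force: [0.2, -0.8, -0.5]
width: 0.0464
gripper_force: 11.0
```

{"api": "send_rows", "payload": {
  "moves": "-0.005 0 0 0 0 0 0.01;-0.012 0 0 0 0 0 0.01;-0.02 0 0 0 0 0 0.01;-0.03 0 0 0 0 0 0.01;-0.04 0 0 0 0 0 0.01;-0.05 0 0 0 0 0 0.01;-0.06 0 0 0 0 0 0.01;-0.06 0 0 0 0 0 0.01"
}}

```text
time_s: 10.43
eef_pos: [0.4978, -0.0716, 0.2202]
ee_rot: [[0.975, 0.224, -0.0], [0.224, -0.975, -0.0], [-0.001, 0.0, -1.0]]
wrist_force: [-0.4, -0.2, -0.7]
width: 0.0465
gripper_force: 11.0
```

```bash
python3 -c "
from h import *
go([.5408,-.135,.22],12.9)
go([.5416,.0185,.22],12.9)
w=read_camera('wrist')[:,:,::-1];cv2.imwrite('pics/w7.png',w)"
```

```text
t 10.43 at [ 0.4978 -0.0716  0.2202] shift [0.0278 0.0714 0.0002] turn [0.0004 0.0005 0.0005] F [-0.43 -0.24 -0.66] w 0.0465 g 11.0 q [-13.  31. 109.  -0.  40.  64.]
t 10.43 at [ 0.4978 -0.0716  0.2202] shift [ 0.0629 -0.078   0.0001] turn [0.0004 0.0005 0.0005] F [-0.43 -0.24 -0.66] w 0.0465 g 11.0 q [-13.  31. 109.  -0.  40.  64.]
```

View pics/w7.png

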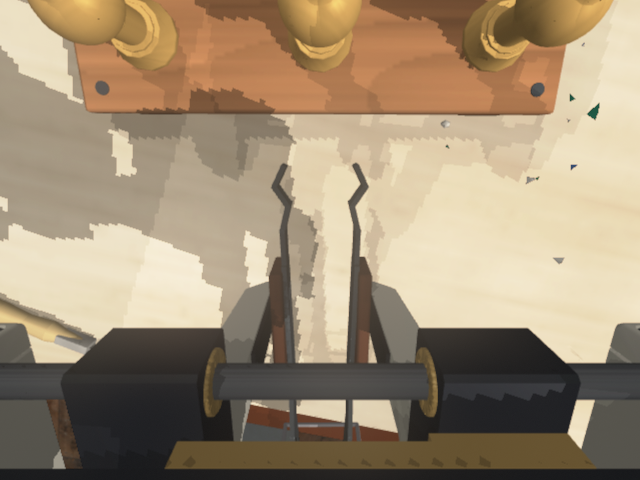

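The middle finial stands upright again at (320,30). The right foot is centred near column 495 and the left near 146, so both are about 80 mm to the side. I try the right one next.

{"api": "send_rows", "payload": {
  "moves": "0 0.015 0 0 0 0 0.01;0 0.03 0 0 0 0 0.01;0 0.045 0 0 0 0 0.01;0 0.06 0 0 0 0 0.01;0 0.07 0 0 0 0 0.01;0 0.079 0 0 0 0 0.01;0 0.079 0 0 0 0 0.01;0 0.079 0 0 0 0 0.01"
}}

```text
time_s: 11.15
eef_pos: [0.5172, -0.1484, 0.2202]
ee_rot: [[0.975, 0.224, 0.001], [0.224, -0.975, -0.001], [0.001, 0.001, -1.0]]
wrist_force: [-0.3, 0.7, -1.5]
width: 0.0462
gripper_force: 11.0
```

```bash
python3 -c "
from h import *
go([.5408,-.135,.22],12.9)
w=read_camera('wrist')[:,:,::-1];cv2.imwrite('pics/w8.png',cv2.resize(w[:260,200:440],None,fx=2,fy=2))"
```

```text
t 11.15 at [ 0.5172 -0.1484  0.2202] shift [ 0.0259 -0.0078  0.0002] turn [ 0.0008 -0.0008  0.0004] F [-0.25  0.74 -1.48] w 0.0462 g 11.0 q [-21.  34. 104.  -0.  42.  56.]
```

View pics/w8.png

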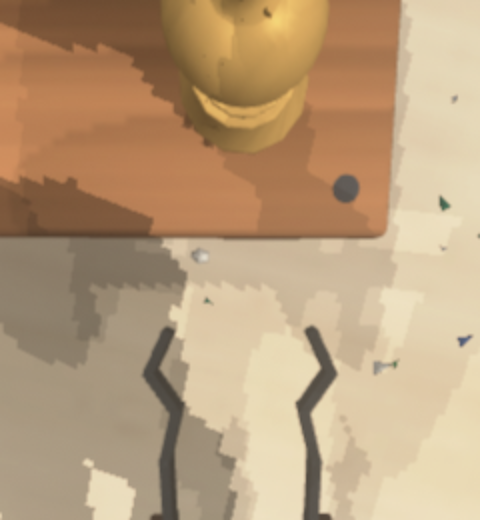

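The right finial is aligned with the jaws (column 246 against 242). I advance, close and lift.

{"api": "send_rows", "payload": {
  "moves": "0.01 0.0005 0 0 0 0 0.01;0.02 0.001 0 0 0 0 0.01;0.03 0.001 0 0 0 0 0.01;0.038 0.001 0 0 0 0 0.01;0.045 0.001 0 0 0 0 0.01;0.052 0.001 0 0 0 0 0.01;0.0585 0.001 0 0 0 0 0.01;0.0585 0.001 0 0 0 0 0.01"
}}

```text
time_s: 11.87
eef_pos: [0.5755, -0.1358, 0.2204]
ee_rot: [[0.974, 0.225, 0.002], [0.225, -0.974, -0.001], [0.002, 0.001, -1.0]]
wrist_force: [-0.3, 0.5, -1.0]
width: 0.0462
gripper_force: 11.0
```

{"api": "send_rows", "payload": {
  "moves": "0 0 0 0 0 0 0.01;0 0 0 0 0 0 0.08;0 0 0 0 0 0 0.15;0 0 0 0 0 0 0.22;0 0 0 0 0 0 0.3;0 0 0 0 0 0 0.4;0 0 0 0 0 0 0.4;0 0 0 0 0 0 0.4"
}}

```text
time_s: 12.53
eef_pos: [0.5744, -0.1362, 0.2204]
ee_rot: [[0.975, 0.224, 0.001], [0.224, -0.975, -0.001], [0.001, 0.001, -1.0]]
wrist_force: [-1.8, -0.5, -0.6]
width: 0.0362
gripper_force: 29.9
```

{"api": "send_rows", "payload": {
  "moves": "0 0 -0.005 0 0 0 0.4;0 0 -0.012 0 0 0 0.4;0 0 -0.025 0 0 0 0.4;0 0 -0.035 0 0 0 0.4;0 0 -0.04 0 0 0 0.4;0 0 -0.04 0 0 0 0.4;0 0 -0.04 0 0 0 0.4;0 0 -0.04 0 0 0 0.4"
}}

```text
time_s: 13.2
eef_pos: [0.5743, -0.1361, 0.2601]
ee_rot: [[0.975, 0.224, 0.001], [0.224, -0.975, -0.001], [0.001, 0.001, -1.0]]
wrist_force: [0.8, 0.0, -3.6]
width: 0.0358
gripper_force: 30.0
```

```bash
python3 -c "
from h import *
go([.5408,-.135,.22],12.9);heft()"
```

```text
t 13.2 at [ 0.5743 -0.1361  0.2601] shift [-0.0324 -0.0086  0.0401] turn [ 0.0007 -0.0006  0.001 ] F [ 0.8   0.01 -3.64] w 0.0358 g 30.0 q [-18.  34.  95.  -0.  51.  59.]
heft [-3.9000e-02 -1.3500e-01 -3.0430e+00 -3.2000e-02  1.1100e-01  1.0000e-03
  3.5939e+01  2.9957e+01] sd [0.44 0.39 0.28]
```

The heft reads 3.04 N, so this is the solid one. I raise it to its final height and draw back a little.

{"api": "send_rows", "payload": {
  "moves": "0 0 -0.01 0 0 0 0.4;0 0 -0.025 0 0 0 0.4;-0.01 0 -0.04 0 0 0 0.4;-0.02 0 -0.055 0 0 0 0.4;-0.03 0 -0.068 0 0 0 0.4;-0.038 0 -0.077 0 0 0 0.4;-0.04 0 -0.08 0 0 0 0.4;-0.04 0 -0.08 0 0 0 0.4"
}}

```text
time_s: 14.47
eef_pos: [0.5352, -0.1452, 0.3414]
ee_rot: [[0.975, 0.224, 0.003], [0.224, -0.975, -0.001], [0.002, 0.002, -1.0]]
wrist_force: [0.3, 0.1, -3.5]
width: 0.036
gripper_force: 30.0
```

{"api": "send_rows", "payload": {
  "moves": "0 0 0 0 0 0 0.4;0 0 0 0 0 0 0.4;0 0 0 0 0 0 0.4;0 0 0 0 0 0 0.4;0 0 0 0 0 0 0.4;0 0 0 0 0 0 0.4"
}}

```text
time_s: 14.97
eef_pos: [0.5355, -0.145, 0.3401]
ee_rot: [[0.974, 0.224, 0.001], [0.224, -0.974, -0.001], [0.001, 0.001, -1.0]]
wrist_force: [-0.2, -0.3, -3.8]
width: 0.0358
gripper_force: 30.0
```

```bash
python3 -c "
from h import *
heft(6)
s=read_camera('scene')[:,:,::-1];w=read_camera('wrist')[:,:,::-1]
a=cv2.resize(s[150:310,205:335],(450,554),interpolation=cv2.INTER_CUBIC)
cv2.imwrite('pics/s9.png',np.hstack([a,cv2.resize(w[:400,180:430],(346,554))]))"
```

```text
heft [ 1.7900e-01 -2.7000e-02 -2.9000e+00 -1.7000e-02  9.6000e-02  4.0000e-03
  3.5875e+01  2.9957e+01] sd [0.36 0.35 0.45]
```

View pics/s9.png

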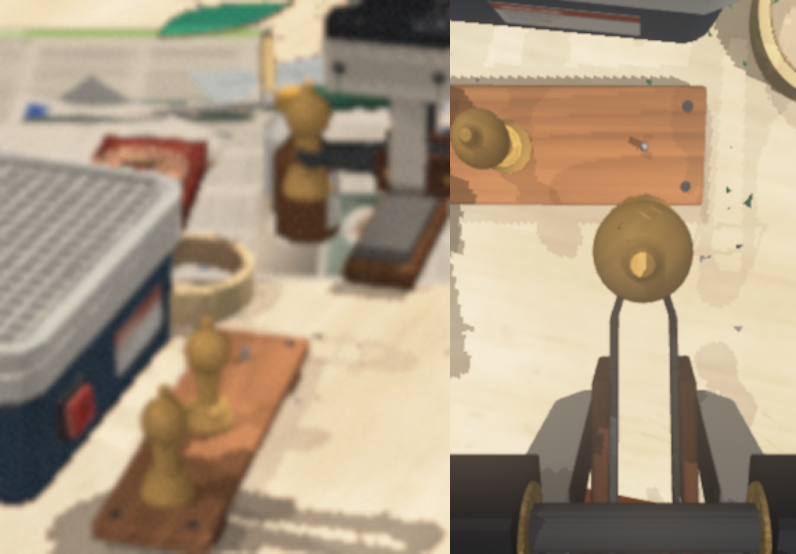

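The solid finial is held upright and aloft at (305,140), and the two hollow ones stand on their pins. I hand the job in.

```bash
python3 -c "
from plant import *
print(close_job())"
```

```text
the job is handed in; nothing more can be done
None
```

I handed the job in with the solid finial (3.0 N in the tongs, against 1.7 N for the hollow one hefted) held upright and still, its foot about 14 cm up; the other two stand on their pins, the left one never hefted, and no verdict was shown.

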